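# Refit the mould plate of a table-top cake baker

### The arm

A 6-joint arm with a two-finger parallel gripper is mounted at the origin on the work surface. World frame = base frame: x ahead of the robot, y to its left, z up, the work surface at z = 0. Lengths are in m, angles in rad, forces in N, time in s.
With the tool pointing down it reaches from about 0.425 to 0.925 m from the base axis. Payload 12.5 kg.
Tool frame: the origin (TCP) lies midway between the tips of the shut fingers; the grasp point (between the pads) lies 19 mm behind it; z points along the fingers, y is the direction in which the jaws open and shut (so a half turn about z gives the same grasp; the last joint's range is limited). The gripper opens to 85 mm and grips with 20 to 120 N. Pads are 22 mm wide; open, the fingers measure 114 mm over their backs; the gripper's body (76 mm by 85 mm) begins 54 mm behind the grasp point. The pads swing forward as they close: fully open they stand 13 mm farther back than shut.
Start: joints at [-1.27, 0.491, 1.559, -0, 1.092, -0.106], TCP at [0.247, -0.574, 0.231] pointing down, gripper open.
Joint ranges: [-3.1, 3.1], [-0.84, 2.19], [0.05, 2.79], [-1.13, 4.28], [0.06, 2.93], [-2.69, 2.69]. Speed limits (rad/s): [2.22, 2.22, 2.79, 3.14, 3.14, 3.14].

### API

Orientations are given as a unit quaternion [w, x, y, z].
In Python, from bench import r, optics, hand_in gives the robot as it stands. The module is installed in compiled form; this text tells all that it offers.
- The arm moves only by the shell command python3 -m jog 'ROWS' [OPENING] [FORCE]. ROWS is JSON, a list of rows, each a list of 2 entries, a list of its own where there are three numbers: the shift along the tool's x, y, z in m, then the turn about the tool's z in degrees. In form: [[[dx, dy, dz], spin], ...]. A call has 1 to 20 rows; each row is the pose to reach, as a shift and turn from the pose measured when the call began, along the tool's axes at that moment; what a row does not reach only later rows make up. A row lasts 1/12 s, in which the tool goes at most 41.7 mm and 7.16 degrees, less where a joint would pass 70% of its speed; a pose out of reach is approached as far as the arm can. A call with a gripper value outside its range is refused whole. OPENING is the opening in per cent of the stroke, from 0 (shut) to 100 (fully open), set as the call begins (- or left out, the last holds). The fingers move at their own pace and stop on an object; FORCE is the grip in N (left out, the last holds). Time passes only in rows, so rows that repeat a pose let the fingers close. It gives the time, the measured TCP pose, the force and the opening at its end, in the units of the state.
- r.read_state(): the state, without advancing time (a new reading comes with each control period).
- optics.read_camera(name): name is "scene" or "top" or "wrist"; returns (picture, depth): 384x512x3 uint8, red, green, blue; 384x512 float32, m along the optical axis (not along the pixel's ray), 0 where there is no reading.
- optics.get_calibration(name): a dict with "mtx" (3x3 intrinsics, pixels), "distortion" ([k1, k2, p1, p2, k3] as OpenCV has them; the pictures are not rectified), "R" (3x3) and "t" (3): a world point X has camera coordinates R X + t. Camera axes: x right, y down, z forward; pixel columns grow to the right and rows downward; lengths in m; the calibration is good to about 2 mm. A picture is of the moment at which its call begins: read the wrist's pose just before it. get_calibration takes no time and is no camera call; for the wrist camera it gives the pose at the moment of the call.
- hand_in(): hands the job in, once; it reports no verdict.
The state is a dict: "t": time; "qpos": joint angles; "qd": joint speeds; "joint_torque": joint torques, N m; "eef_pos": TCP position; "ee_rot": TCP orientation; "wrist_force": force on the tool from outside, world axes, zero at the start; "wrist_torque": the same for the moment, N m; "gripper_width": opening from 0.0 (shut) to 1.0 (fully open).
Only numpy, scipy, OpenCV 4.12 (cv2) and the standard library are available. Lean on these libraries where they do the work, as an engineer would, in place of code of your own. Each camera call takes 0.05 s, during which the arm holds its last target.

### The job

Refit the loose black mould plate in the table-top cake baker: take it by its upright bar, hook its thin tongue under the steel lip of the bed while the plate is still held sloping, then press its other end down until the sprung catch snaps over the edge and the plate lies flat, fully home. Leave the tub, the bowl and the jar where they stand.

Things in the scene. Friction and masses are not known exactly. Their poses are not given: they have to be found in the camera images.
- plate_grip (a point): Centre of the plate's upright lifting bar: 12 mm thick (x), 60 mm wide (y), 44 mm tall, so it reaches 22 mm above and below this point. It stands at the middle of the slab of the loose black mould plate: the slab's top face is 22 mm and its underside 36 mm below this point. Axes are the plate's: z up from its moulds, -x towards the tongue.
- plate: Loose black cast mould plate, about 0.45 kg: slab 140 (x) x 124 (y) x 14 mm with four ring moulds in its top and an upright bar at its middle. Origin: centre of the slab's underside. It starts flat on the counter, left or right of the baker, its tongue pointing roughly at the robot. Set down hooked but not pressed, it stays leaning on the catch at about 0.1 to 0.18 rad.
- plate_tip (a point): Middle of the end edge of the plate's thin tongue: 100 mm wide, 6 mm thick, flush with the slab's underside, running 24 mm out from the slab's -x end. This point is half-way up its thickness, 3 mm above the underside, and 94 mm from the bar's middle plane (the slab's other end is 70 mm from it). Axes are the plate's.
- plate_pad (a point): Middle of the flat thumb pad (34 x 22 mm) between two moulds on the plate's top face, 45 mm from the bar's middle plane on the side away from the tongue, 25 mm short of the slab's end, 14 mm above the plate's underside. Axes are the plate's.
- bed (a point): Point on the baker's flat seat, 60 mm above the counter, where the middle of the slab's underside lies (within 2 mm) when home, axes alike. Axes are the baker's: z up, -x towards the lip (roughly the robot). The bed is 130 mm wide and runs from the slot's back wall, 95 mm from here towards -x, to the far wall, 72 mm towards +x; cheeks and far wall stand 10 mm above the seat.
- lip_edge (a point): Middle of the lower free edge of the fixed steel lip along the bed's -x end. Its underside is 13 mm above the seat; it is 5 mm thick, 146 mm long and overhangs its slot's back wall by 12 mm. Axes are the baker's. A plate lowered flat cannot get under it; sloping about 0.3 rad, tongue end down, the tongue slides along the seat under it to the back wall.
- catch (a joint): Travel (m) of the sprung steel catch, 36 mm wide, mid far (+x) wall: 0 at rest, 0.010 fully out to +x. Its nose juts 6.5 mm over the bed, underside 16 mm above the seat; above the nose a slope runs back to the wall line at 32 mm. A plate end pressed down on the slope drives it out (5 to 12 N down; weight alone does not), then it springs back over the plate's top.
- tub: White open plastic tub, loose, 150 by 105 mm and 65 mm high, on the counter to one side of the baker. Origin: centre of its underside. To be left alone.
- bowl: Round steel bowl, loose, 140 mm across and 70 mm high, beyond the baker. Origin: centre of its underside. To be left alone.
- jar: White jar, loose, 60 mm across and 90 mm high, beyond the baker. Origin: centre of its underside. To be left alone.
Things that resemble listed ones, but are neither listed nor needed, are in the scene too. What is shaped like the plate but blue or purple is not meant.

How it is judged:
By the outcome, as a careful person would: the job done as asked, in the order asked, and still so for the second after the job is handed in, with the robot touching nothing.
It also fails if it takes over 48 s, if anything falls off the work surface, if the arm or the gripper's body presses on something with over 40 N, if the wrist force passes 120 N, or if a joint passes its speed limit or range.

## Working session

There is one attempt and no reset: what is moved stays moved. The work goes in short steps, Python scripts to look and compute and a shell command to move; the robot and the scene stay as the last step left them, time stands still between calls to the robot, and variables do not carry over. Pictures are saved under pics/ and viewed, and the job is handed in when it is done.

```bash
mkdir -p pics; ls; cat > h.py <<'E'
import numpy as np, cv2
from bench import r, optics, hand_in
def snap(n,f):
    s=r.read_state(); c=optics.get_calibration(n); im,d=optics.read_camera(n)
    cv2.imwrite(f'pics/{f}.png',im[:,:,::-1]); np.savez(f'pics/{f}.npz',im=im,d=d,K=c['mtx'],D=c['distortion'],R=c['R'],t=c['t'],p=s['eef_pos'],q=s['ee_rot'])
    return s
class V:
    def __init__(s,f):
        z=np.load(f'pics/{f}.npz'); s.im=z['im'];s.d=z['d'];s.K=z['K'];s.D=z['D'];s.R=z['R'];s.t=z['t'].ravel();s.p=z['p'];s.q=z['q']
    def ray(s,uv):
        n=cv2.undistortPoints(np.array(uv,float).reshape(-1,1,2),s.K,s.D)[:,0]
        return -s.R.T@s.t, np.c_[n,np.ones(len(n))]@s.R
    def onz(s,uv,z):
        c,v=s.ray(uv); return c+v*((z-c[2])/v[:,2])[:,None]
    def cloud(s):
        h,w=s.d.shape; u,v=np.meshgrid(np.arange(w),np.arange(h))
        c,V_=s.ray(np.stack([u,v],-1).reshape(-1,2)); return (c+V_*s.d.reshape(-1,1)).reshape(h,w,3)
    def px(s,X):
        return cv2.projectPoints(np.array(X,float).reshape(-1,1,3),cv2.Rodrigues(s.R)[0],s.t,s.K,s.D)[0][:,0]
E
python3 - <<'E'
from h import *
s=snap('scene','s0');snap('top','t0');snap('wrist','w0')
print(s)
for f in('s0','t0','w0'):
    v=V(f);print(f,v.K[0,0],-v.R.T@v.t,v.R[2], v.D)
E
```

```text
pics
{'t': 0.0, 'qpos': array([-1.26960636e+00,  4.91523486e-01,  1.55945961e+00,  2.62192785e-05,
        1.09168920e+00, -1.05617060e-01]), 'qd': array([-0.00023228, -0.00056505, -0.00127095,  0.00073146,  0.0009531 ,
        0.0004061 ]), 'joint_torque': array([-4.60520139e-03, -6.18455744e+01, -2.61601281e+01, -1.44602209e-04,
        4.17766016e-03, -3.61752791e-05]), 'eef_pos': array([ 0.24724781, -0.5737667 ,  0.23074665]), 'ee_rot': array([-5.38376647e-04,  9.79385809e-01,  2.01997887e-01, -4.11282415e-05]), 'wrist_force': array([ 0.0610657 , -0.34022297, -0.24540677]), 'wrist_torque': array([ 0.02099889, -0.00808083, -0.0071925 ]), 'gripper_width': 0.9978018505400903}
s0 359.5173575497462 [ 1.1940889  -0.35525857  0.74752749] [-0.68586949  0.35485332 -0.63534414] [0.03269553 0.         0.         0.         0.        ]
t0 358.1138992720461 [ 0.41456202 -0.00991927  0.97735266] [ 0.06390915  0.0410497  -0.9971111 ] [-0.00034848  0.          0.          0.          0.        ]
w0 330.58629931465475 [ 0.31990786 -0.54411382  0.37321145] [-0.28485893 -0.11992865 -0.9510376 ] [-0.07002089  0.          0.          0.          0.        ]
```

View pics/s0.png

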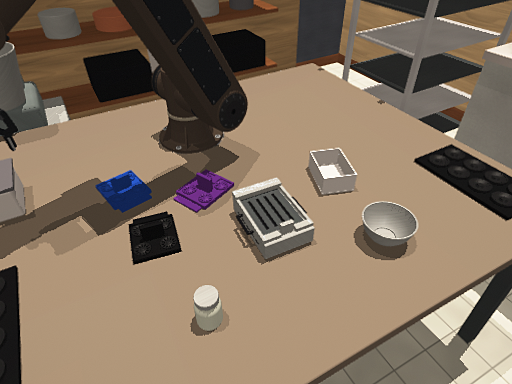

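View pics/t0.png

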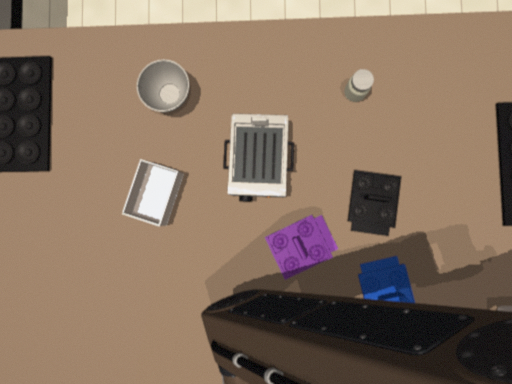

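View pics/w0.png

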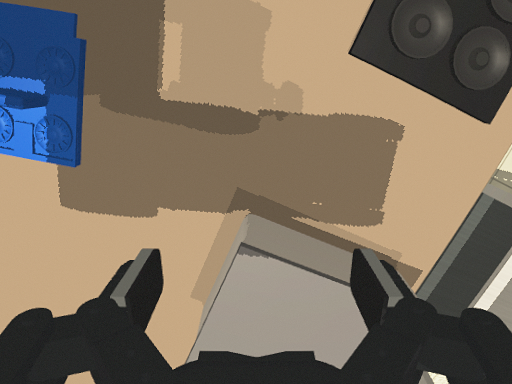

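The top view is oriented with up = +x and left = +y. It shows the black plate at about (377,203) with its tongue towards the robot, and the baker at about (258,155) with the catch at its far end (260,119). The blue and purple plates are decoys. The tub is at (155,192), the bowl at (164,86) and the jar at (361,82). Next I measure the plate and the baker.

```bash
python3 - <<'E'
from h import *
v=V('t0'); C=v.cloud(); im=v.im.astype(int)
print('counter z',np.median(C[250:300,100:180,2]))
# plate
m=((im.max(2)<60)).astype(np.uint8); w=np.zeros_like(m); w[160:245,335:412]=1
m=cv2.morphologyEx(m*w,cv2.MORPH_CLOSE,np.ones((5,5)))
n,l,st,ce=cv2.connectedComponentsWithStats(m); print(st,ce)
k=1+np.argmax(st[1:,4]); M=l==k
print('plate z hist',np.histogram(C[M][:,2],bins=np.arange(-.01,.08,.005)))
bar=M&(C[:,:,2]>.045); P=C[bar]; print('bar',len(P),P.mean(0),P.min(0),P.max(0)); print(cv2.minAreaRect((P[:,:2]*1000).astype(np.float32)))
sl=M&(C[:,:,2]<.03); cnt=max(cv2.findContours(M.astype(np.uint8),0,2)[0],key=cv2.contourArea)
print('hull',cv2.minAreaRect((v.onz(cnt[:,0],.014)[:,:2]*1000).astype(np.float32)))
big=np.hstack([cv2.resize(v.im[160:245,335:412],None,fx=5,fy=5,interpolation=2)]); cv2.imwrite('pics/c1.png',big[:,:,::-1])
b=cv2.resize(v.im[100:215,215:305],None,fx=5,fy=5,interpolation=2); cv2.imwrite('pics/c2.png',b[:,:,::-1])
Z=C[100:215,215:305,2]; 
np.set_printoptions(linewidth=250)
print((Z[::4,::4]*1000).astype(int))
E
```

```text
counter z 0.0020952701900254223
[[     0      0    512    384 193936]
 [   348    171     53     64   2672]] [[253.87309215 191.35719516]
 [373.58233533 201.86489521]]
plate z hist (array([   0,    0,   33,  508, 1509,  456,    9,    4,    8,    4,    7,
          5,    9,   85,   25,    0,    0]), array([-0.01 , -0.005,  0.   ,  0.005,  0.01 ,  0.015,  0.02 ,  0.025,
        0.03 ,  0.035,  0.04 ,  0.045,  0.05 ,  0.055,  0.06 ,  0.065,
        0.07 ,  0.075]))
bar 134 [ 0.45933752 -0.2625099   0.12649377] [ 0.41456202 -0.3128027   0.04552053] [ 0.47179863 -0.00991927  0.97735266]
((446.8254089355469, -160.24237060546875), (23.915258407592773, 306.56146240234375), 7.652777194976807)
hull ((450.85687255859375, -281.47796630859375), (122.35588073730469, 157.48753356933594), 81.1412353515625)
[[  1   3   1   1  -1   1   3   2  -1   2   3   2   1   1  -2   2   3   2   2   3   1   2   3]
 [  0  -1   1   0   4   0   0   5   1   0   3   4   2   1   1   1   3   0   4   2  -1   0   3]
 [  0   2   0   1   3   1   1   2   3   1   0   2   3   2   0   1   2   1   0   1   4   0   0]
 [  2  -1   3
[... 1757 characters left out ...]
8  82  79  78   1   0   0   0   3]
 [  1   4   4   1  80  78  78  79  79  78  79  76  82  81  79  79  79  80   1   0   0   4   2]
 [  5   0   3   1  82  80  76  80  79  79  79  80  77  77  81  81  81  78   0   0   0   1   0]
 [  4   0   2   3   0   0  43  53  53  46   0   1   1  38  25  27  36  42   0   0   1   1   5]
 [  4   1   3   2   2   4  44  52  51  43   1   1   3   3   1   2   2   2   4   0   0   2   4]
 [  1   0   0  -2   1   1   0   2   1   3   1   3  -1   2   1   2   1   2   2   2   2  -1  -1]
 [  2   1   6   1   2   0   0  -3   3   2   3   0   1   1   0   1   0   4   0   2   2   0   1]
 [  1  -2   0   0   0   1   0   1   2   5   3   0   3   0   2   3   1   3   2   1   1   2   0]]
```

```bash
python3 - <<'E'
import cv2
a=cv2.imread('pics/s0.png')
cv2.imwrite('pics/c3.png',cv2.resize(a[165:270,120:325],None,fx=3.9,fy=3.9,interpolation=2))
E
```

```text
(no output)
```

View pics/c1.png

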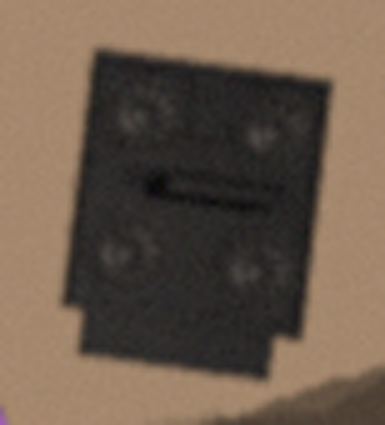

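View pics/c2.png

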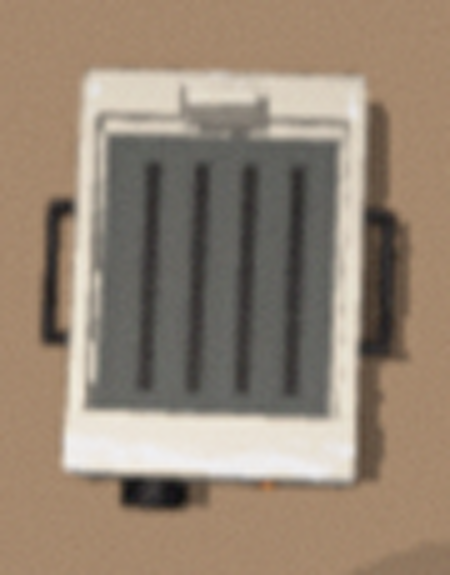

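View pics/c3.png

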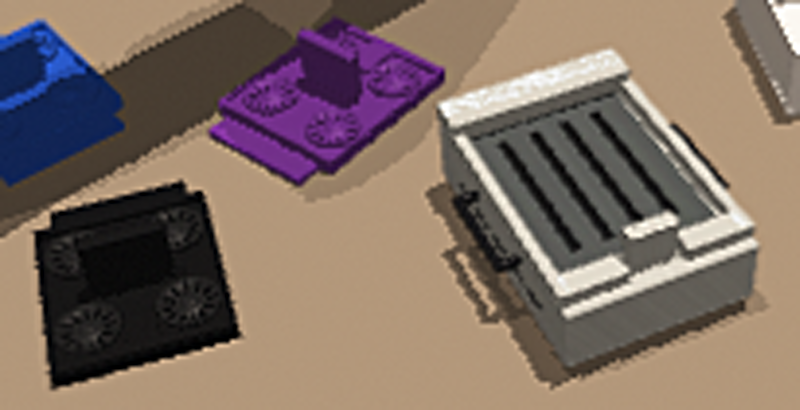

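The plate crop shows slab corners at about (97,50), (330,80), (300,338) and (65,303), with the tongue end from (80,353) to (268,378). In the baker crop, the bed's far edge is at row ~138, the lip edge runs from (85,410) to (330,416), and the catch is at (225,105). I convert these to world points.

```bash
python3 - <<'E'
from h import *
np.set_printoptions(precision=4,suppress=True)
v=V('t0'); C=v.cloud()
def w(pts,off,z): return v.onz(np.array(pts)/5-.4+np.array(off),z)
o=(335,160)
a=w([(97,50),(330,80),(300,338),(65,303)],o,.014+.0); b=w([(80,353),(268,378)],o,.006)
print('slab corners',a[:,:2].tolist(),'\ntongue',b[:,:2].tolist())
L=lambda p,q:np.linalg.norm(p-q)
print('len',L(a[0],a[1]),L(a[3],a[2]),L(a[0],a[3]),L(a[1],a[2]),'tongue',L(b[0],b[1]))
c=a.mean(0);bm=b.mean(0)
yd=(a[0]-a[1])+(a[3]-a[2])+(b[0]-b[1]); xd=(a[0]-a[3])+(a[1]-a[2])
print('centre',c,'yaw x',np.degrees(np.arctan2(xd[1],xd[0])),'yaw y',np.degrees(np.arctan2(-yd[0],yd[1])),'c-tip',L(c[:2],bm[:2]))
ok=(v.d>0)&(v.d<1.2);bar=ok&(C[:,:,2]>.045)&(C[:,:,2]<.07); bar[:160]=0;bar[245:]=0;bar[:,:335]=0;bar[:,412:]=0
P=C[bar][:,:2]; 
print('bar',len(P),P.mean(0),cv2.minAreaRect((P*1000).astype(np.float32)))
# baker
o=(215,100)
H=ok&(C[:,:,2]>.04)&(C[:,:,2]<.1); H[:100]=0;H[215:]=0;H[:,:228]=0;H[:,289:]=0
out=w([(88,72),(366,78)],o,.070); l=w([(65,470),(355,482)],o,.078); le=w([(85,408),(333,416)],o,.078)
fw=w([(107,138),(338,142)],o,.06);print('outer far',out[:,:2].tolist(),'front',l[:,:2].tolist(),'lipedge',le[:,:2].tolist(),'farwall',fw[:,:2].tolist())
sl=w([(107,138),(338,142),(330,414),(88,410)],o,.06); print('seat c-lines',(sl[0]+sl[1])[:2]/2,(sl[2]+sl[3])[:2]/2)
for p in [(out[0]-l[0]),(out[1]-l[1])]: print('yaw',np.degrees(np.arctan2(p[1],p[0])),L(p,0))
for p in [out[0]-out[1],l[0]-l[1],le[0]-le[1],fw[0]-fw[1]]: print('yawy',np.degrees(np.arctan2(-p[0],p[1])),L(p,0))
k=ok&(C[:,:,2]>.086)&(C[:,:,2]<.1);k[:100]=0;k[150:]=0;k[:,:215]=0;k[:,305:]=0; print('catch top',C[k].mean(0),C[k].min(0),C[k].max(0))
lp=ok&(C[:,:,2]>.0745)&(C[:,:,2]<.088);lp[:170]=0;lp[215:]=0;lp[:,:215]=0;lp[:,305:]=0; P=C[lp]; print('lip',cv2.minAreaRect((P[:,:2]*1000).astype(np.float32)),P.mean(0))
se=ok&(C[:,:,2]>.055)&(C[:,:,2]<.0655);se[:128]=0;se[180:]=0;se[:,:236]=0;se[:,283:]=0
print('H rect',cv2.minAreaRect((C[H][:,:2]*1000).astype(np.float32)))
E
```

```text
slab corners [[0.5399215921115587, -0.23294278274766622], [0.5214341187308348, -0.35516823422613764], [0.38484365469227194, -0.33421940214990936], [0.4049647446378695, -0.21190244427694196]] 
tongue [[0.3781098812984838, -0.2207229558756664], [0.3636200485471146, -0.31933557025832426]]
len 0.12361572578405687 0.12396086658254737 0.13658713893701424 0.13818758421662902 tongue 0.0996714752000061
centre [ 0.4628 -0.2836  0.014 ] yaw x -8.789990555066234 yaw y -8.795954718990144 c-tip 0.09291627173045024
bar 124 [ 0.4629 -0.2829] ((463.26611328125, -283.52618408203125), (58.3088264465332, 12.074819564819336), 81.1971206665039)
outer far [[0.683409097543465, 0.08706252567162028], [0.676493749006636, -0.056181641375985185]] front [[0.47678943665145423, 0.09987225934019471], [0.46828588203861465, -0.04623061869444664]] lipedge [[0.5080870359448731, 0.08942001996270045], [0.5017439649269643, -0.03582604093625076]] farwall [[0.6511297837945128, 0.07853262118083285], [0.6460474806197364, -0.04156079399361641]]
seat c-lines [0.6486 0.0185] [0.5067 0.0275]
yaw -3.547607761284714 0.20717088005747655
yaw -2.7362946623353115 0.20859899021755055
yawy -2.763902418938447 0.14341099483145675
yawy -3.3310004351774825 0.14635013293830254
yawy -2.899260473506707 0.12540658005320945
yawy -2.4232874905737125 0.12020090754159463
catch top [0.6621 0.0176 0.0922] [ 0.6549 -0.0004  0.0863] [0.6703 0.0352 0.0966]
lip ((502.82818603515625, 26.620418548583984), (144.10556030273438, 61.236000061035156), 88.76677703857422) [0.489  0.0264 0.0796]
H rect ((574.394775390625, 23.185253143310547), (157.6802520751953, 227.79795837402344), 88.88111114501953)
```

Measured sizes agree with the given ones: slab 124 x 138 mm, tongue 100 mm, tip distance 93 mm. The plate sits at (0.463,-0.283) with yaw -8.8°, and the bed is near (0.587,0.022) with yaw -3°.

I can't command a tilt, so I will grip the bar across its 60 mm width. The plate can then pivot about the jaw axis when its far end is propped on an edge.

```bash
cat >> h.py <<'E'
from scipy.spatial.transform import Rotation as Ro
def go(x,y,z,yaw=None):
    """delta in tool axes to world tcp x,y,z and plate-yaw (deg) with tool y = -(plate y)"""
    s=r.read_state(); q=s['ee_rot']; R=Ro.from_quat([q[1],q[2],q[3],q[0]]).as_matrix()
    d=R.T@(np.array([x,y,z])-s['eef_pos']); ty=np.degrees(np.arctan2(R[1,0],R[0,0]))
    print('tcp',s['eef_pos'].round(4),'toolx yaw %.2f'%ty,'tilt',R[:,2].round(4),'delta mm',(d*1000).round(1),'spin', None if yaw is None else round(ty-yaw,2))
E
python3 -c "
from h import *
go(.463,-.283,.13,-8.8)"
```

```text
tcp [ 0.2473 -0.5738  0.2309] toolx yaw 23.31 tilt [-2.e-04  8.e-04 -1.e+00] delta mm [ 313.2 -181.7  101.1] spin 32.11
```

```bash
python3 -m jog '[[[0.06,-0.035,0],6],[[0.12,-0.07,0],13],[[0.18,-0.105,0.03],20],[[0.24,-0.14,0.05],27],[[0.29,-0.168,0.08],32.1],[[0.313,-0.182,0.1],32.1],[[0.313,-0.182,0.1],32.1],[[0.313,-0.182,0.1],32.1],[[0.313,-0.182,0.1],32.1],[[0.313,-0.182,0.1],32.1],[[0.313,-0.182,0.1],32.1],[[0.313,-0.182,0.1],32.1],[[0.313,-0.182,0.1],32.1]]' 100; python3 -c "
from h import *
snap('wrist','w1')
go(.463,-.283,.016,-8.8)"
```

```text
t: 1.23
eef_pos: [0.4624, -0.2839, 0.1315]
ee_rot: [-0.0, 0.997, -0.077, 0.0]
wrist_force: [-0.5, -0.3, 0.1]
gripper_width: 1.001
tcp [ 0.4622 -0.2841  0.1316] toolx yaw -8.88 tilt [ 5.e-04  0.e+00 -1.e+00] delta mm [  0.5  -1.2 115.6] spin -0.08
```

View pics/w1.png

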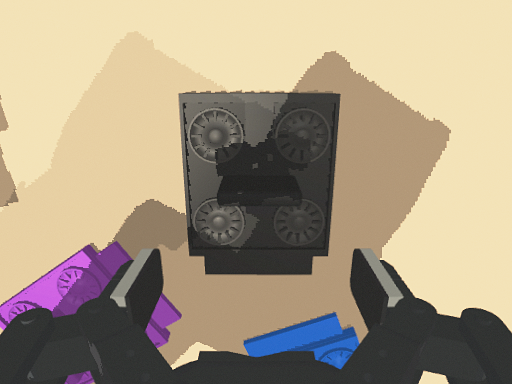

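```bash
python3 - <<'E'
from h import *
v=V('w1'); C=v.cloud(); ok=(v.d>.05)&(v.d<.5)
m=ok&(C[:,:,2]>.05)&(C[:,:,2]<.065)&(np.abs(C[:,:,0]-.463)<.03)&(np.abs(C[:,:,1]+.283)<.05)
ys,xs=np.nonzero(m); print(len(ys),xs.min(),xs.max(),ys.min(),ys.max())
uv=np.c_[xs,ys]; P=v.onz(uv,.058)[:,:2]; print(P.mean(0),cv2.minAreaRect((P*1000).astype(np.float32)))
E
```

```text
1499 217 302 188 205
[ 0.46410236 -0.28744794] ((464.0876159667969, -287.5914611816406), (59.08051300048828, 12.524677276611328), 81.13925170898438)
```

The wrist view shows the black plate with its bar at columns 217–302, rows 188–205, lined up with the jaws; its bar measures 59 x 12.5 mm. The two cameras disagree by 4 mm in y, so I take the mean. I descend and grip lightly.

```bash
python3 -m jog '[[[0.0015,0.0015,0.04],0],[[0.0015,0.0015,0.08],0],[[0.0015,0.0015,0.105],0],[[0.0015,0.0015,0.1155],0],[[0.0015,0.0015,0.1155],0],[[0.0015,0.0015,0.1155],0]]'; python3 -m jog '[[[0,0,0],0],[[0,0,0],0],[[0,0,0],0],[[0,0,0],0],[[0,0,0],0],[[0,0,0],0],[[0,0,0],0],[[0,0,0],0]]' 0 40
```

```text
t: 1.78
eef_pos: [0.4636, -0.2867, 0.0169]
ee_rot: [0.0, 0.997, -0.078, 0.0]
wrist_force: [0.3, -0.8, -0.1]
gripper_width: 0.998
t: 2.45
eef_pos: [0.4642, -0.2873, 0.0188]
ee_rot: [0.001, 0.997, -0.078, 0.002]
wrist_force: [-1.8, -0.7, 9.2]
gripper_width: 0.697
```

```bash
python3 -m jog '[[[0,0,-0.01],0],[[0,0,-0.03],0],[[0,0,-0.06],0],[[0,0,-0.1],0],[[0,0,-0.13],0],[[0,0,-0.14],0],[[0,0,-0.14],0],[[0,0,-0.14],0]]'; python3 -c "
from h import *
snap('wrist','w2');snap('scene','s2');snap('top','t2')"
```

```text
t: 3.12
eef_pos: [0.4634, -0.2866, 0.1587]
ee_rot: [0.001, 0.997, -0.078, 0.002]
wrist_force: [-0.3, 0.4, -4.6]
gripper_width: 0.695
```

View pics/w2.png

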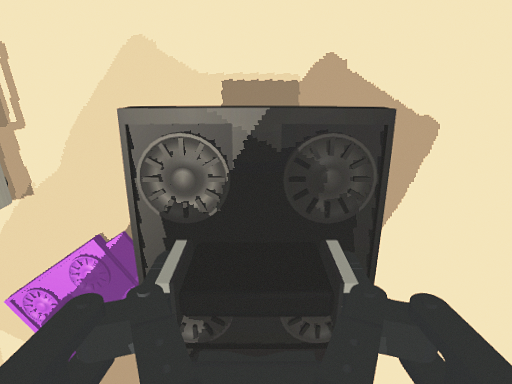

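View pics/s2.png

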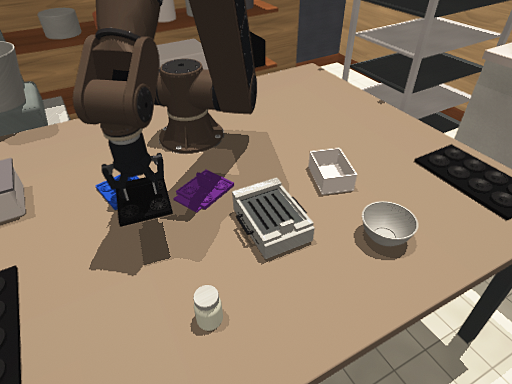

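The plate is lifted: the wrist view shows it between the pads, with its far edge at row ~108. I measure its tilt from a plane fitted to the slab's top.

```bash
cat >> h.py <<'E'
def plate(f):
    """slab-top plane fit and far top edge from wrist picture; in tool frame about tcp"""
    v=V(f); C=v.cloud(); q=v.q; R=Ro.from_quat([q[1],q[2],q[3],q[0]]).as_matrix()
    T=(C-v.p)@R   # tool coords
    ok=(v.d>.05)&(v.d<.35)&(v.im.max(2)<110)
    m=ok&(T[:,:,0]>.016)&(T[:,:,0]<.075)&(np.abs(T[:,:,1])<.058)&(T[:,:,2]>-.06)&(T[:,:,2]<.03)
    P=T[m]; 
    for i in range(6):
        A=np.c_[P[:,0],P[:,1],np.ones(len(P))]; c=np.linalg.lstsq(A,P[:,2],rcond=None)[0]; e=P[:,2]-A@c
        P=P[np.abs(e)<max(.002,1.5*e.std())]
    th=np.arctan2(-c[0],1); 
    print(f,'n',len(P),'slope(rad, + = far end up) %.3f roll %.3f; slab top at tool x=0: z=%.4f'%(th,c[1],c[2]),'x max',np.percentile(P[:,0],[98,99.8]).round(4),'y',np.percentile(P[:,1],[.5,99.5]).round(4))
    return th,c
E
python3 -c "
from h import *
plate('w2')"
```

```text
w2 n 15234 slope(rad, + = far end up) 0.048 roll -0.008; slab top at tool x=0: z=0.0088 x max [0.0675 0.0682] y [-0.0578  0.0571]
```

Slope is already 0.05 rad, tongue side down. To raise it to about 0.3 rad, I will bring the far end over the baker's fixed lip (top at 78 mm) from the robot's side and lower, so the plate pivots between the pads.

```bash
python3 -c "
from h import *
v=V('t0')
import itertools
m=cv2.inRange(cv2.cvtColor(v.im,cv2.COLOR_RGB2HSV),(125,80,40),(160,255,255))
c=max(cv2.findContours(m,0,2)[0],key=cv2.contourArea); P=v.onz(c[:,0],.01); print('purple',P.min(0),P.max(0))
go(.437,.035,.160,-3)"
```

```text
purple [ 0.25118867 -0.18269326  0.01      ] [0.42021114 0.00837486 0.01      ]
tcp [ 0.4631 -0.2865  0.1571] toolx yaw -8.95 tilt [ 9.e-04 -3.e-04 -1.e+00] delta mm [ -75.8 -313.5   -3. ] spin -5.95
```

```bash
python3 -m jog '[[[0,-0.02,-0.01],0],[[-0.005,-0.05,-0.01],0],[[-0.014,-0.09,-0.01],-1],[[-0.022,-0.13,-0.01],-2],[[-0.03,-0.17,-0.01],-3],[[-0.04,-0.21,-0.01],-4],[[-0.055,-0.25,-0.01],-5],[[-0.065,-0.285,-0.01],-6],[[-0.073,-0.305,-0.008],-6],[[-0.076,-0.3135,-0.005],-6],[[-0.076,-0.3135,-0.005],-6],[[-0.076,-0.3135,-0.005],-6],[[-0.076,-0.3135,-0.005],-6]]' - 60; python3 -c "
from h import *
snap('wrist','w3');snap('scene','s3')
plate('w3')
go(.437,.035,.137,-3)"
```

```text
t: 4.35
eef_pos: [0.4371, 0.0341, 0.1616]
ee_rot: [0.0, 1.0, -0.026, 0.0]
wrist_force: [0.2, 0.2, -3.6]
gripper_width: 0.694
w3 n 15895 slope(rad, + = far end up) 0.054 roll -0.004; slab top at tool x=0: z=0.0090 x max [0.0676 0.0681] y [-0.0577  0.0571]
tcp [0.4371 0.034  0.1618] toolx yaw -3.04 tilt [ 6.e-04 -3.e-04 -1.e+00] delta mm [-0.2 -1.  24.8] spin -0.04
```

View pics/w3.png

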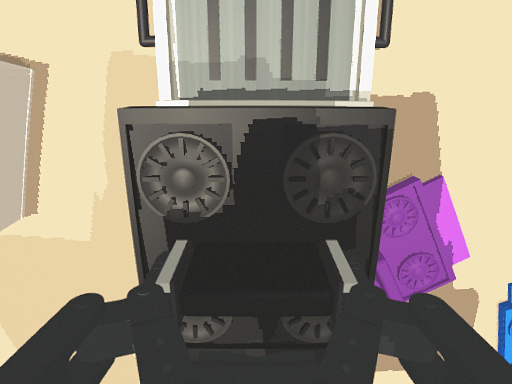

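View pics/s3.png

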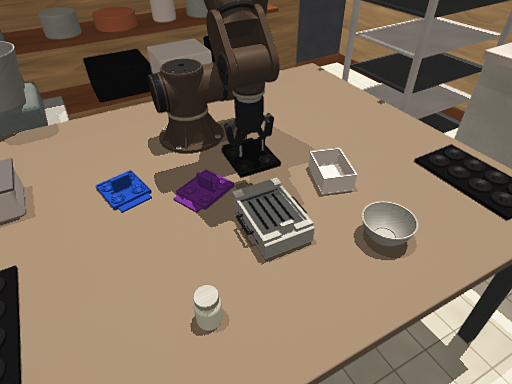

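```bash
python3 -m jog '[[[0,0,0.03],0],[[0,0,0.05],0],[[0,0,0.057],0],[[0,0,0.057],0],[[0,0,0.057],0]]' - 30; python3 -m jog '[[[0,0,0.002],0],[[0,0,0.004],0],[[0,0,0.005],0],[[0,0,0.005],0]]';  python3 -c "
from h import *
snap('wrist','w4')
plate('w4')"
```

```text
t: 4.87
eef_pos: [0.4374, 0.0335, 0.1051]
ee_rot: [0.0, 1.0, -0.027, 0.0]
wrist_force: [-0.0, -0.1, -3.3]
gripper_width: 0.691
t: 5.2
eef_pos: [0.4376, 0.0335, 0.1004]
ee_rot: [0.0, 1.0, -0.027, 0.0]
wrist_force: [0.5, 0.4, -3.5]
gripper_width: 0.69
w4 n 15938 slope(rad, + = far end up) 0.053 roll -0.004; slab top at tool x=0: z=0.0089 x max [0.0675 0.0681] y [-0.0578  0.0571]
```

```bash
python3 -m jog '[[[0,0,0.002],0],[[0,0,0.004],0],[[0,0,0.006],0],[[0,0,0.006],0]]';  python3 -c "
from h import *
snap('wrist','w5')
plate('w5')"
```

```text
t: 5.58
eef_pos: [0.4364, 0.0336, 0.0951]
ee_rot: [0.0, 1.0, -0.027, -0.0]
wrist_force: [-10.4, 0.2, 21.8]
gripper_width: 0.69
w5 n 17581 slope(rad, + = far end up) 0.095 roll -0.003; slab top at tool x=0: z=0.0086 x max [0.0683 0.069 ] y [-0.0577  0.0569]
```

```bash
python3 -m jog '[[[0,0,0],0],[[0,0,0],0],[[0,0,0.001],0],[[0,0,0.002],0],[[0,0,0.003],0],[[0,0,0.003],0]]' - 20;  python3 -c "
from h import *
snap('wrist','w6')
plate('w6')"
```

```text
t: 6.13
eef_pos: [0.4345, 0.0338, 0.0929]
ee_rot: [0.0, 1.0, -0.027, -0.002]
wrist_force: [-15.6, 0.1, 26.8]
gripper_width: 0.692
w6 n 20030 slope(rad, + = far end up) 0.145 roll -0.001; slab top at tool x=0: z=0.0084 x max [0.0693 0.0698] y [-0.0577  0.057 ]
```

```bash
python3 -m jog '[[[-0.003,0,0],0],[[-0.006,0,0.001],0],[[-0.008,0,0.002],0],[[-0.008,0,0.003],0],[[-0.008,0,0.003],0]]';  python3 -c "
from h import *
snap('wrist','w7')
plate('w7')"
```

```text
t: 6.6
eef_pos: [0.4276, 0.0342, 0.0903]
ee_rot: [0.0, 1.0, -0.027, -0.0]
wrist_force: [-0.2, -0.4, 10.5]
gripper_width: 0.693
w7 n 20950 slope(rad, + = far end up) 0.191 roll -0.000; slab top at tool x=0: z=0.0088 x max [0.0704 0.0711] y [-0.0577  0.0569]
```

```bash
python3 -m jog '[[[0,0,0.002],0],[[0,0,0.004],0],[[-0.003,0,0.006],0],[[-0.003,0,0.006],0]]';  python3 -c "
from h import *
snap('wrist','w8')
plate('w8')"
```

```text
t: 6.98
eef_pos: [0.4243, 0.0343, 0.0844]
ee_rot: [0.0, 1.0, -0.027, -0.0]
wrist_force: [-4.4, 0.4, 9.2]
gripper_width: 0.688
w8 n 22755 slope(rad, + = far end up) 0.302 roll -0.000; slab top at tool x=0: z=0.0091 x max [0.072  0.0725] y [-0.0578  0.0569]
```

Slope is 0.30 rad. I tighten the grip, rise, and move over the bed.

```bash
python3 -m jog '[[[0,0,0],0],[[0,0,0],0],[[0,0,-0.01],0],[[0,0,-0.04],0],[[0,0,-0.075],0],[[0,0,-0.09],0],[[0,0,-0.09],0]]' - 70;  python3 -c "
from h import *
snap('wrist','w9');snap('scene','s9');snap('top','t9')
plate('w9')
import numpy as np
a=np.radians(-3);b=np.array([.587,.022])
p=b+.010*np.array([np.cos(a),np.sin(a)]);print(p)
go(p[0],p[1],.165,-3)"
```

```text
t: 7.62
eef_pos: [0.4254, 0.0343, 0.1767]
ee_rot: [0.0, 1.0, -0.027, 0.002]
wrist_force: [0.5, 0.1, -3.4]
gripper_width: 0.689
w9 n 22446 slope(rad, + = far end up) 0.295 roll -0.000; slab top at tool x=0: z=0.0091 x max [0.0719 0.0724] y [-0.0578  0.057 ]
[0.5969863  0.02147664]
tcp [0.4237 0.0344 0.1731] toolx yaw -3.07 tilt [-2.6e-03 -2.0e-04 -1.0e+00] delta mm [173.7   3.6   7.7] spin -0.07
```

View pics/s9.png

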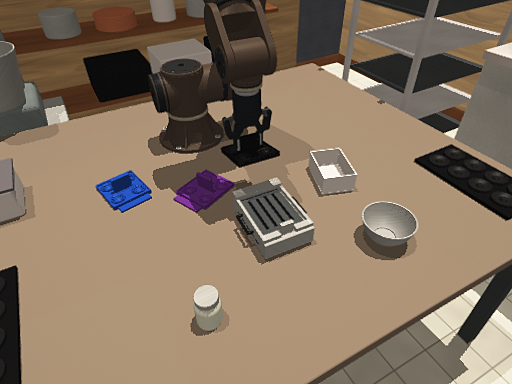

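```bash
python3 -m jog '[[[0.03,0,0],0],[[0.065,0.001,0],0],[[0.1,0.002,0.002],0],[[0.135,0.003,0.006],0],[[0.16,0.0035,0.008],0],[[0.174,0.0035,0.008],0],[[0.174,0.0035,0.008],0],[[0.174,0.0035,0.008],0]]' ;  python3 -c "
from h import *
snap('wrist','w10');snap('scene','s10');snap('top','t10')
plate('w10')
go(.597,.0215,.165,-3)"
```

```text
t: 8.43
eef_pos: [0.5966, 0.0216, 0.1619]
ee_rot: [0.0, 1.0, -0.027, -0.003]
wrist_force: [-0.5, -0.3, -4.2]
gripper_width: 0.69
w10 n 22426 slope(rad, + = far end up) 0.294 roll 0.001; slab top at tool x=0: z=0.0091 x max [0.0719 0.0724] y [-0.0577  0.0569]
tcp [0.5961 0.0217 0.1637] toolx yaw -3.06 tilt [-4.7e-03 -1.0e-04 -1.0e+00] delta mm [ 0.9  0.2 -1.3] spin -0.06
```

View pics/w10.png

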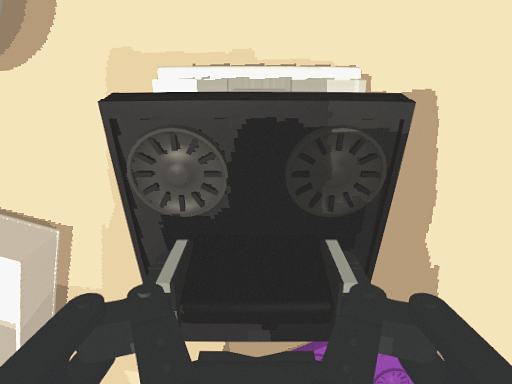

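View pics/s10.png

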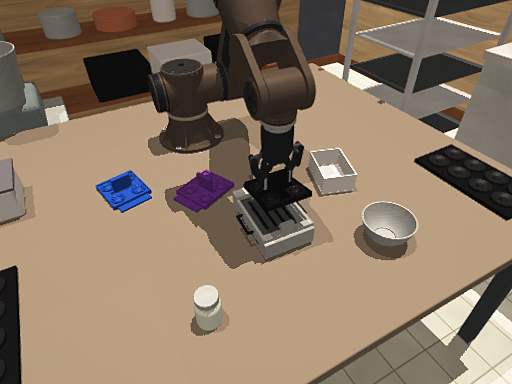

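View pics/t10.png

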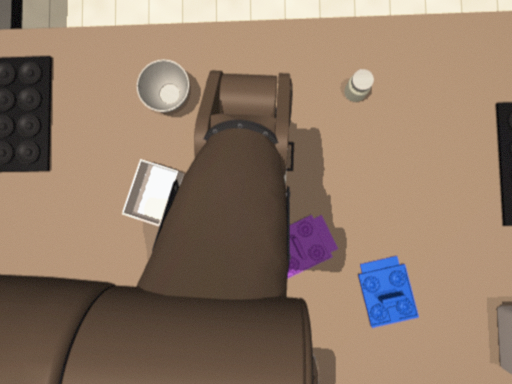

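The wrist view shows the plate sloping over the bed. Its far edge runs from (100,97) to (414,98), and the baker's far rim from (158,70) to (362,70). I check the lateral alignment from these.

```bash
python3 - <<'E'
from h import *
np.set_printoptions(precision=4,suppress=True)
v=V('w10'); b=v.im[55:110].copy(); cv2.imwrite('pics/c10.png',cv2.resize(v.im[50:130,60:460],None,fx=2,fy=2,interpolation=2)[:,:,::-1])
C=v.cloud(); R=Ro.from_quat(v.q[[1,2,3,0]]).as_matrix(); T=(C-v.p)@R
# plate side edges: dark mask on rows 110-150
g=v.im.max(2)
for row in (105,115,125,140,160,180,200):
    xs=np.nonzero((g[row]<70)&(v.d[row]<.25)&(v.d[row]>.05))[0]
    e=[xs.min(),xs.max()]; z=np.median(C[row,xs[len(xs)//4]:xs[3*len(xs)//4],2]); P=v.onz([(e[0],row),(e[1],row)],z)
    Q=(P-v.p)@R; print(row,e,'z',round(z,4),'tool y',Q[:,1],'mid',Q[:,1].mean().round(4),'w',(Q[1,1]-Q[0,1]).round(4))
# baker far rim
for row in (70,73,76):
    xs=np.nonzero((C[row,:,2]>.05)&(C[row,:,2]<.1)&(v.d[row]>.1))[0]; xs=xs[(xs>130)&(xs<400)]
    e=[xs.min(),xs.max()]; P=v.onz([(e[0],row),(e[1],row)],.07); print('rim',row,e,P[:,:2].tolist(),'mid',P.mean(0))
# catch
m=(C[:,:,2]>.085)&(C[:,:,2]<.1)&(C[:,:,0]>.64)&(np.abs(C[:,:,1]-.02)<.05)&(g>100)
print('catch',m.sum(),C[m].mean(0) if m.sum() else '')
E
```

```text
105 [np.int64(99), np.int64(414)] z 0.1733 tool y [-0.0602  0.0632] mid 0.0015 w 0.1233
115 [np.int64(101), np.int64(411)] z 0.1724 tool y [-0.0604  0.0629] mid 0.0013 w 0.1233
125 [np.int64(104), np.int64(409)] z 0.1678 tool y [-0.0618  0.0648] mid 0.0015 w 0.1266
140 [np.int64(109), np.int64(406)] z 0.1693 tool y [-0.0598  0.0636] mid 0.0019 w 0.1234
160 [np.int64(112), np.int64(401)] z 0.1676 tool y [-0.0604  0.0634] mid 0.0015 w 0.1238
180 [np.int64(117), np.int64(396)] z 0.1654 tool y [-0.0604  0.0633] mid 0.0015 w 0.1237
200 [np.int64(122), np.int64(391)] z 0.1597 tool y [-0.0619  0.0648] mid 0.0015 w 0.1267
rim 70 [np.int64(157), np.int64(360)] [[0.6858673437880053, 0.0826569351370367], [0.6784525605082611, -0.05438260515619152]] mid [0.6822 0.0141 0.07  ]
rim 73 [np.int64(157), np.int64(360)] [[0.6839298035715958, 0.08291819075369587], [0.6764977519965812, -0.054439114148652656]] mid [0.6802 0.0142 0.07  ]
rim 76 [np.int64(157), np.int64(360)] [[0.6819842548034626, 0.08318141697528228], [0.6745347724690356, -0.0544967858501792]] mid [0.6783 0.0143 0.07  ]
catch 110 [0.669  0.0146 0.0907]
```

View pics/c10.png

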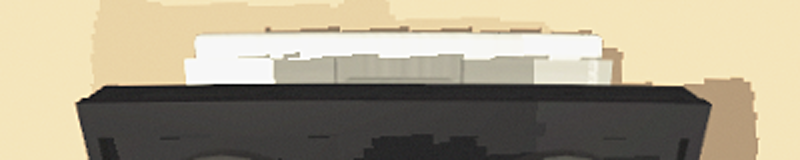

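Relative to the baker, the plate is about 1.3 mm too far towards +y. I correct for that while descending, then find the seat by force.

```bash
python3 -m jog '[[[0,0.0013,0.02],0],[[0,0.0013,0.035],0],[[0,0.0013,0.047],0],[[0,0.0013,0.047],0],[[0,0.0013,0.047],0]]'; python3 -m jog '[[[0,0,0.003],0],[[0,0,0.005],0],[[0,0,0.005],0]]'; python3 -c "
from h import *
snap('wrist','w11');snap('scene','s11')
plate('w11')
import cv2
a=cv2.imread('pics/s11.png');cv2.imwrite('pics/c11.png',cv2.resize(a[150:270,210:340],None,fx=5,fy=5,interpolation=2))"
```

```text
t: 9.0
eef_pos: [0.5953, 0.0205, 0.1166]
ee_rot: [0.0, 1.0, -0.027, -0.003]
wrist_force: [-0.6, -0.2, -3.5]
gripper_width: 0.69
t: 9.25
eef_pos: [0.5952, 0.0205, 0.1119]
ee_rot: [0.0, 1.0, -0.027, -0.003]
wrist_force: [-1.1, 0.1, -3.9]
gripper_width: 0.692
w11 n 22484 slope(rad, + = far end up) 0.295 roll 0.000; slab top at tool x=0: z=0.0091 x max [0.0719 0.0724] y [-0.0577  0.057 ]
```

View pics/c11.png

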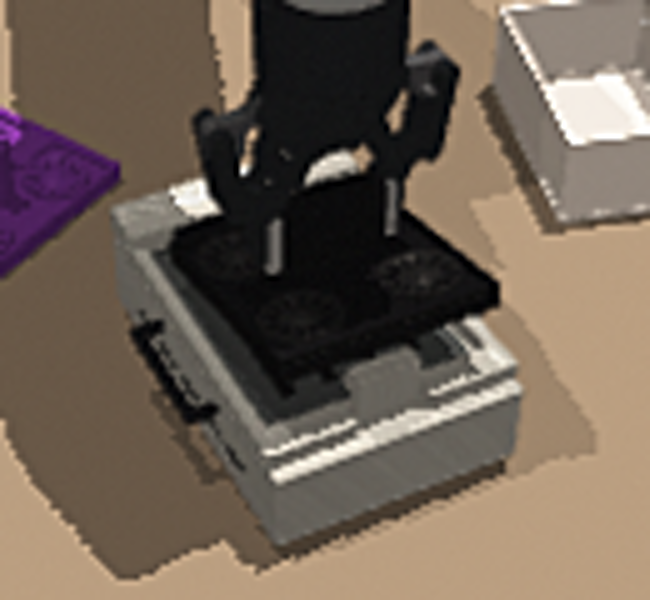

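View pics/w11.png

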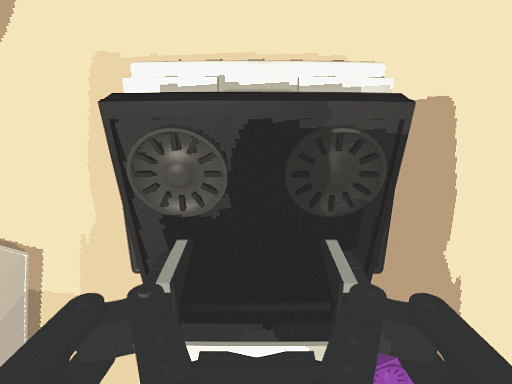

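The crops show the tongue end down inside the bed and the far end clear above the catch. The lateral mid columns agree: plate 257, rim 257.5, catch 259. I continue down to contact.

```bash
python3 -m jog '[[[0,0,0.001],0],[[0,0,0.002],0],[[0,0,0.002],0]]';python3 -m jog '[[[0,0,0.001],0],[[0,0,0.002],0],[[0,0,0.002],0]]'
```

```text
t: 9.6
eef_pos: [0.5953, 0.0205, 0.1099]
ee_rot: [0.0, 1.0, -0.027, -0.003]
wrist_force: [-0.3, -0.2, -4.3]
gripper_width: 0.696
t: 9.85
eef_pos: [0.5952, 0.0205, 0.1077]
ee_rot: [0.0, 1.0, -0.027, -0.003]
wrist_force: [0.2, -0.4, -3.7]
gripper_width: 0.688
```

```bash
python3 -m jog '[[[0,0,0.001],0],[[0,0,0.0015],0],[[0,0,0.0015],0]]';python3 -m jog '[[[0,0,0.001],0],[[0,0,0.0015],0],[[0,0,0.0015],0]]'
```

```text
t: 10.1
eef_pos: [0.5951, 0.0205, 0.106]
ee_rot: [0.0, 1.0, -0.027, -0.003]
wrist_force: [-0.9, -0.5, -4.1]
gripper_width: 0.692
t: 10.35
eef_pos: [0.5951, 0.0205, 0.1044]
ee_rot: [0.0, 1.0, -0.027, -0.003]
wrist_force: [-0.8, -0.3, -3.2]
gripper_width: 0.691
```

```bash
python3 -m jog '[[[0,0,0.001],0],[[0,0,0.0015],0],[[0,0,0.0015],0]]';python3 -m jog '[[[0,0,0.001],0],[[0,0,0.0015],0],[[0,0,0.0015],0]]'
```

```text
t: 10.6
eef_pos: [0.595, 0.0205, 0.1028]
ee_rot: [0.0, 1.0, -0.027, -0.003]
wrist_force: [-0.8, 0.3, -4.7]
gripper_width: 0.688
t: 10.85
eef_pos: [0.5949, 0.0205, 0.1011]
ee_rot: [0.0, 1.0, -0.027, -0.003]
wrist_force: [0.7, 0.2, -3.7]
gripper_width: 0.692
```

```bash
python3 - <<'E'
from h import *
np.set_printoptions(precision=1,suppress=True)
snap('scene','s12');snap('wrist','w12');plate('w12')
v=V('s12'); R=Ro.from_quat(v.q[[1,2,3,0]]).as_matrix()
th=.295
for dz in(0,-.004,-.008): # shift of plate up in tool z
    pts=[]
    for y in(-.062,.062): pts+= [(.0727,y,.0091-.0727*np.tan(th)+dz)]
    X=np.array(pts)@R.T+v.p
    print(dz,X[:,2],v.px(X))
o=np.array([215,150]);cv2.imwrite('pics/c12.png',cv2.resize(v.im[150:260,215:335],None,fx=5,fy=5,interpolation=2)[:,:,::-1])
E
```

```text
w12 n 22361 slope(rad, + = far end up) 0.295 roll 0.000; slab top at tool x=0: z=0.0092 x max [0.1 0.1] y [-0.1  0.1]
0 [0.1 0.1] [[309.4 209.3]
 [266.  225. ]]
-0.004 [0.1 0.1] [[309.5 208.2]
 [266.  223.9]]
-0.008 [0.1 0.1] [[309.7 207. ]
 [266.  222.7]]
```

View pics/c12.png

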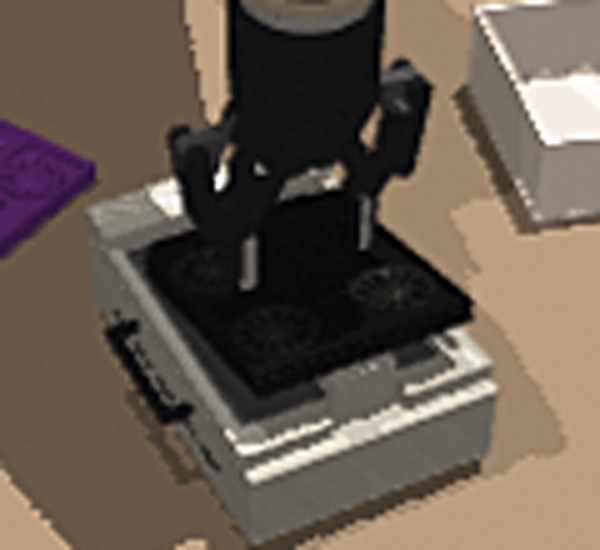

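```bash
python3 - <<'E'
from h import *
np.set_printoptions(precision=1,suppress=True)
v=V('s12'); R=Ro.from_quat(v.q[[1,2,3,0]]).as_matrix()
for th,p0 in((.295,-.0059),(.25,-.0059),(.2,-.0059)):
    def T(p,y,dz): return (( p-p0)*np.cos(th)-dz*np.sin(th), y, .0091-(p-p0)*np.sin(th)-dz*np.cos(th))
    pts=[T(-.07,.062,0),T(.07,.062,0),T(.07,-.062,0),T(-.006,.03,.044),T(-.006,-.03,.044),T(-.094,0,-.014)]
    X=np.array(pts)@R.T+v.p
    print(th,'\n',(v.px(X)-[215,150])*5+2.5,'\nz mm',X[:,2]*1000)
C=v.cloud(); ok=v.d>0
# slab-top depth points in bed frame
a=np.radians(-3);b=np.array([.587,.022]);D=C[:,:,:2]-b; bx=D@[np.cos(a),np.sin(a)]; by=D@[-np.sin(a),np.cos(a)]
m=ok&(v.im.max(2)<60)&(np.abs(by)<.05)&(bx>-.07)&(bx<.1)&(C[:,:,2]>.06)&(C[:,:,2]<.13)
m&=(bx>.03)
P=np.c_[bx[m],by[m],C[m][:,2]];A=np.c_[P[:,:2],np.ones(len(P))]
for i in range(5):
    c=np.linalg.lstsq(np.c_[P[:,:2],np.ones(len(P))],P[:,2],rcond=None)[0]; e=P[:,2]-np.c_[P[:,:2],np.ones(len(P))]@c; P=P[np.abs(e)<.004]
print('scene slope',c.tolist(),len(P))
E
```

```text
0.295 
 [[146.6 271. ]
 [257.2 377.5]
 [474.4 299. ]
 [237.3 223.4]
 [338.7 190. ]
 [231.7 244.4]] 
z mm [ 73.8 113.6 113.6 134.2 134.1  53.5]
0.25 
 [[145.8 266.5]
 [258.  383.4]
 [474.8 304.8]
 [239.  224.8]
 [340.5 191.3]
 [230.4 238. ]] 
z mm [ 76.6 110.3 110.3 134.7 134.7  57.2]
0.2 
 [[145.1 261.5]
 [258.7 389.8]
 [475.1 311. ]
 [240.9 226.5]
 [342.5 192.9]
 [229.1 231. ]] 
z mm [ 79.7 106.6 106.6 135.2 135.1  61.3]
scene slope [0.17642049651589747, 0.04190522106516183, 0.09349483905954348] 199
```

The scene camera suggests a slope of about 0.18, against 0.295 from the wrist camera. I check both against known level surfaces.

```bash
python3 - <<'E'
from h import *
np.set_printoptions(precision=4,suppress=True)
def fit(P):
    for i in range(6):
        A=np.c_[P[:,:2],np.ones(len(P))]; c=np.linalg.lstsq(A,P[:,2],rcond=None)[0]; e=P[:,2]-A@c; P=P[np.abs(e)<max(.0015,1.5*e.std())]
    return c,len(P),e.std()
v=V('w1'); C=v.cloud(); a=np.radians(-8.8); D=C[:,:,:2]-[.4638,-.285]; px=D@[np.cos(a),np.sin(a)];py=D@[-np.sin(a),np.cos(a)]
ok=(v.d>.05)
m=ok&(np.abs(py)<.055)&(px>.015)&(px<.065)&(C[:,:,2]<.03); print('w1 slab',fit(np.c_[px[m],py[m],C[m][:,2]]))
m=ok&(np.abs(py)<.055)&(px<-.015)&(px>-.065)&(C[:,:,2]<.03); print('w1 slab tongue side',fit(np.c_[px[m],py[m],C[m][:,2]]))
m=ok&(np.abs(C[:,:,2])<.012)&(px>.08);print('w1 counter',fit(np.c_[px[m],py[m],C[m][:,2]]))
# w12: rows of slab centre column depth profile
for f in('w2','w12'):
    v=V(f); C=v.cloud(); R=Ro.from_quat(v.q[[1,2,3,0]]).as_matrix(); T=(C-v.p)@R
    for col in (180,256,330):
        print(f,col,[(row,*(T[row,col]*1000).round(0).astype(int)) for row in range(90,345,16)])
v=V('s12'); C=v.cloud(); m=(np.abs(C[:,:,2])<.015)&(v.d>0); print('scene counter',fit(C[m]))
v=V('s0'); C=v.cloud(); D=C[:,:,:2]-[.4638,-.285]; px=D@[np.cos(a),np.sin(a)];py=D@[-np.sin(a),np.cos(a)]
m=(v.d>0)&(np.abs(py)<.055)&(px>.015)&(px<.065)&(C[:,:,2]<.03); print('s0 slab',fit(np.c_[px[m],py[m],C[m][:,2]]))
E
```

```text
w1 slab (array([ 0.0785, -0.0007,  0.0089]), 4683, np.float64(0.000808760986686699))
w1 slab tongue side (array([0.0106, 0.    , 0.011 ]), 3586, np.float64(0.000711873600235367))
w1 counter (array([-0.0006,  0.0012, -0.0001]), 38843, np.float64(0.0006586351317489713))
w2 180 [(90, np.int64(72), np.int64(-66), np.int64(158)), (106, np.int64(68), np.int64(-35), np.int64(18)), (122, np.int64(62), np.int64(-33), np.int64(6)), (138, np.int64(55), np.int64(-33), np.int64(6)), (154, np.int64(47), np.int64(-34), np.int64(6)), (170, np.int64(40), np.int64(-34), np.int64(6)), (186, np.int64(32), np.int64(-34), np.int64(5)), (202, np.int64(23), np.int64(-36), np.int64(8)), (218, np.int64(15), np.int64(-36), np.int64(6)), (234, np.int64(5), np.int64(-38), np.int64(10)), (250, np.int64(11), np.int64(-31), np.int64(-18)), (266, np.int64(11), np.int64(-28), np.int64(-30)), (282, np.int64(5), np.int64(-28), np.int64(-33)), (298, np.int64(1), np.int64(-27), np.int64(-38)), (314, np.int64(-7), np.int64(-28), np.int64(-37)), (330, np.int64(-53), np.int64(-41), np.int64(5))]
w2 256 [(90, np.int64(71), n
[... 3381 characters left out ...]
43), np.int64(33), np.int64(-6)), (186, np.int64(35), np.int64(34), np.int64(-4)), (202, np.int64(26), np.int64(35), np.int64(-2)), (218, np.int64(16), np.int64(37), np.int64(4)), (234, np.int64(6), np.int64(38), np.int64(8)), (250, np.int64(11), np.int64(33), np.int64(-18)), (266, np.int64(9), np.int64(31), np.int64(-27)), (282, np.int64(3), np.int64(31), np.int64(-30)), (298, np.int64(0), np.int64(30), np.int64(-37)), (314, np.int64(-5), np.int64(29), np.int64(-39)), (330, np.int64(-74), np.int64(49), np.int64(30))]
scene counter (array([ 0.0003, -0.0008, -0.    ]), 68584, np.float64(0.000806181868588515))
s0 slab (array([ 0.0496, -0.0027,  0.0108]), 317, np.float64(0.0008706407987485954))
```

```bash
python3 - <<'E'
from h import *
v=V('s12')
g=np.clip(v.im.astype(float)*2.5,0,255).astype(np.uint8)
cv2.imwrite('pics/c13.png',cv2.resize(g[150:260,215:335],None,fx=6,fy=5.4,interpolation=0)[:,:,::-1])
E
```

```text
(no output)
```

View pics/c13.png

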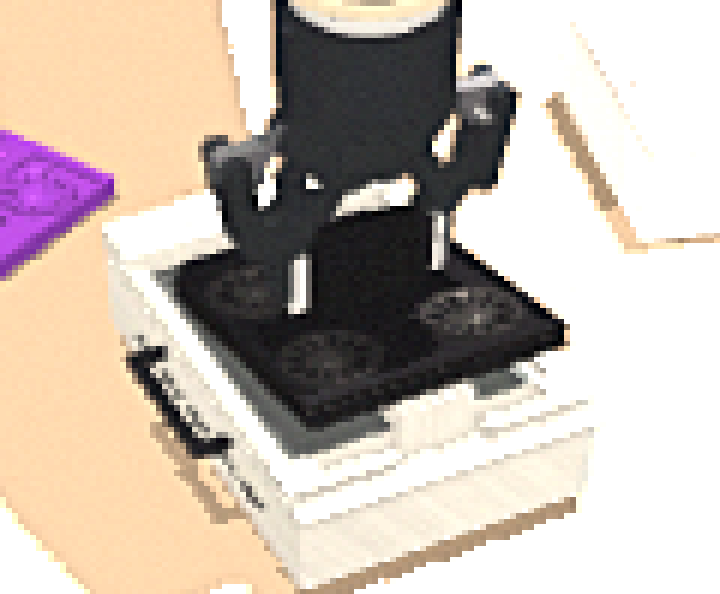

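The slab's top is not flat: there is about 4 mm of relief, and a level plate reads +0.08 in the wrist fit. The true slope is therefore about 0.2, and no contact has been made yet. I go back to the lip and tilt until the fit reads about 0.39, which is 0.31 true.

```bash
python3 -m jog '[[[0,0,-0.02],0],[[0,0,-0.05],0],[[0,0,-0.07],0],[[-0.02,0,-0.075],0],[[-0.055,-0.001,-0.075],0],[[-0.09,-0.002,-0.075],0],[[-0.125,-0.003,-0.075],0],[[-0.155,-0.005,-0.075],0],[[-0.17,-0.005,-0.075],0],[[-0.17,-0.005,-0.07],0],[[-0.17,-0.005,-0.04],0],[[-0.17,-0.005,-0.01],0],[[-0.17,-0.005,0.012],0],[[-0.17,-0.005,0.012],0],[[-0.17,-0.005,0.012],0]]'; python3 -m jog '[[[0,0,0],0],[[0,0,0],0],[[0,0,0.002],0],[[0,0,0.004],0],[[0,0,0.004],0]]' - 20; python3 -c "
from h import *
snap('wrist','w14')
plate('w14')"
```

```text
t: 12.2
eef_pos: [0.4256, 0.0345, 0.0899]
ee_rot: [0.0, 1.0, -0.027, -0.004]
wrist_force: [0.2, -1.3, -3.4]
gripper_width: 0.693
t: 12.62
eef_pos: [0.4257, 0.0345, 0.0862]
ee_rot: [0.0, 1.0, -0.027, -0.004]
wrist_force: [-1.1, 0.7, -3.5]
gripper_width: 0.691
w14 n 22401 slope(rad, + = far end up) 0.295 roll 0.000; slab top at tool x=0: z=0.0091 x max [0.0719 0.0724] y [-0.0577  0.0569]
```

```bash
python3 -m jog '[[[0,0,0.002],0],[[0,0,0.004],0],[[0,0,0.006],0],[[0,0,0.007],0],[[0,0,0.007],0]]' ; python3 -c "
from h import *
snap('wrist','w15')
plate('w15')"
```

```text
t: 13.08
eef_pos: [0.4232, 0.0347, 0.0795]
ee_rot: [-0.0, 1.0, -0.027, -0.006]
wrist_force: [-13.6, -0.8, 16.8]
gripper_width: 0.687
w15 n 23766 slope(rad, + = far end up) 0.404 roll -0.000; slab top at tool x=0: z=0.0096 x max [0.0724 0.0729] y [-0.0577  0.057 ]
```

```bash
python3 -m jog '[[[0,0,0],0],[[0,0,0],0],[[0,0,-0.01],0],[[0,0,-0.04],0],[[0,0,-0.075],0],[[0.01,0,-0.09],0],[[0.045,0,-0.095],0],[[0.08,0.001,-0.095],0],[[0.115,0.002,-0.095],0],[[0.145,0.004,-0.095],0],[[0.168,0.005,-0.09],0],[[0.174,0.005,-0.085],0],[[0.174,0.005,-0.085],0],[[0.174,0.005,-0.085],0]]' - 70;  python3 -c "
from h import *
snap('wrist','w16');snap('scene','s16')
plate('w16')
go(.597,.020,.110,-3)
v=V('s16');g=np.clip(v.im.astype(float)*2.,0,255).astype(np.uint8)
cv2.imwrite('pics/c16.png',cv2.resize(g[140:250,215:335],None,fx=5,fy=5,interpolation=0)[:,:,::-1])
"
```

```text
t: 14.3
eef_pos: [0.5967, 0.0205, 0.1616]
ee_rot: [-0.0, 1.0, -0.027, -0.007]
wrist_force: [0.2, 0.6, -3.5]
gripper_width: 0.69
w16 n 23424 slope(rad, + = far end up) 0.394 roll 0.000; slab top at tool x=0: z=0.0097 x max [0.0724 0.0731] y [-0.0577  0.057 ]
tcp [0.5967 0.0206 0.1626] toolx yaw -3.04 tilt [-1.290e-02  4.000e-04 -9.999e-01] delta mm [ 1.   0.5 52.6] spin -0.04
```

View pics/c16.png

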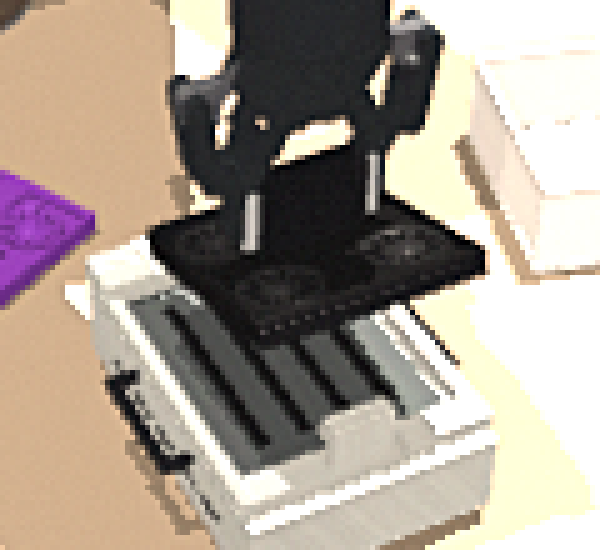

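```bash
python3 - <<'E'
from h import *
v=V('w16'); C=v.cloud(); R=Ro.from_quat(v.q[[1,2,3,0]]).as_matrix(); T=(C-v.p)@R
for col in (200,225,256,290,315):
    print(col,[(row,*(T[row,col]*1000).round(0).astype(int).tolist(),int(C[row,col,2]*1000),int(v.im[row,col].max())) for row in range(316,362,5)])
E
```

```text
200 [(316, -5, -20, -41, 202, 39), (321, -8, -20, -39, 200, 41), (326, -79, -37, 39, 123, 125), (331, -195, -64, 164, 0, 233), (336, -203, -65, 165, 0, 232), (341, -211, -65, 165, 0, 233), (346, -219, -66, 165, 0, 233), (351, 9, -14, -72, 233, 67), (356, 9, -14, -73, 234, 52), (361, 11, -13, -77, 238, 52)]
225 [(316, -5, -10, -40, 201, 39), (321, -8, -11, -39, 201, 39), (326, -80, -20, 40, 122, 41), (331, -196, -35, 165, 0, 234), (336, -203, -35, 164, 0, 165), (341, -210, -36, 165, 0, 143), (346, -217, -36, 164, 0, 147), (351, 10, -7, -73, 234, 68), (356, 10, -7, -75, 236, 52), (361, 11, -7, -77, 238, 50)]
256 [(316, -4, 1, -41, 202, 43), (321, -8, 1, -39, 200, 40), (326, -79, 1, 39, 123, 43), (331, -196, 1, 165, 0, 182), (336, -203, 1, 165, 0, 182), (341, -210, 1, 164, 0, 182), (346, -218, 1, 165, 0, 181), (351, -226, 1, 165, 0, 184), (356, -234, 1, 165, 0, 164), (361, 11, 1, -77, 238, 49)]
290 [(316, -5, 14, -41, 202, 39), (321, -8, 14, -40, 201, 38), (326, -80, 24, 40, 122, 25), (331, -195, 40, 164, 0, 181), (336, -203, 40, 165, 0, 181), (341, -211, 41, 165, 0, 182), (346, -218, 41, 165, 0, 187), (351, 10, 11, -73, 233, 63), (356, 9, 10, -74, 235, 52), (361, 11, 10, -77, 238, 50)]
315 [(316, -6, 24, -40, 201, 41), (321, -8, 24, -39, 200, 41), (326, -80, 41, 40, 122, 96), (331, -196, 69, 165, 0, 182), (336, -203, 69, 164, 0, 175), (341, -207, 69, 161, 3, 123), (346, -208, 68, 153, 11, 120), (351, -216, 69, 154, 10, 168), (356, -222, 69, 153, 11, 152), (361, 10, 17, -76, 237, 50)]
```

View pics/w16.png

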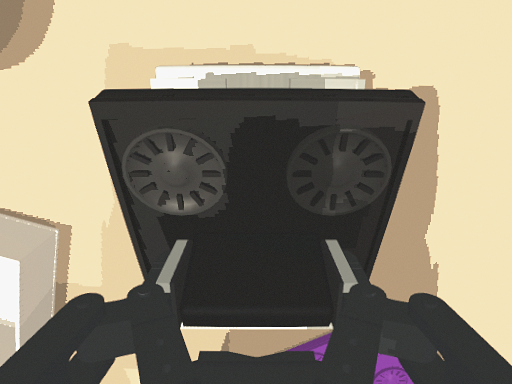

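The tongue's end edge appears at row ~327. That puts it at tool x of about -80 mm and 46 mm below the TCP, so it should touch at TCP z of about 0.106. Slope is about 0.3, lateral centres match (257.5 each), and the tip is 10 mm clear of the lip edge.

```bash
python3 -m jog '[[[0,0,0.02],0],[[0,0,0.04],0],[[0,0,0.052],0],[[0,0,0.054],0],[[0,0,0.054],0]]'; python3 -m jog '[[[0,0,0.001],0],[[0,0,0.002],0],[[0,0,0.002],0]]';python3 -m jog '[[[0,0,0.001],0],[[0,0,0.0015],0],[[0,0,0.0015],0]]'
```

```text
t: 14.82
eef_pos: [0.5954, 0.0207, 0.1086]
ee_rot: [-0.0, 1.0, -0.026, -0.007]
wrist_force: [-0.5, 0.6, -4.3]
gripper_width: 0.69
t: 15.07
eef_pos: [0.5955, 0.0207, 0.1075]
ee_rot: [-0.0, 1.0, -0.026, -0.006]
wrist_force: [0.4, -0.9, -4.2]
gripper_width: 0.689
t: 15.32
eef_pos: [0.5955, 0.0207, 0.1061]
ee_rot: [-0.0, 1.0, -0.026, -0.006]
wrist_force: [-0.2, 0.1, -3.7]
gripper_width: 0.69
```

```bash
python3 -m jog '[[[0,0,0.001],0],[[0,0,0.002],0],[[0,0,0.002],0]]';python3 -m jog '[[[0,0,0.001],0],[[0,0,0.002],0],[[0,0,0.002],0]]'
```

```text
t: 15.57
eef_pos: [0.5958, 0.0207, 0.1043]
ee_rot: [-0.0, 1.0, -0.026, -0.006]
wrist_force: [1.0, 1.7, -0.4]
gripper_width: 0.692
t: 15.82
eef_pos: [0.5966, 0.0207, 0.1032]
ee_rot: [0.0, 1.0, -0.027, -0.005]
wrist_force: [2.2, 0.1, 7.7]
gripper_width: 0.694
```

Contact with the seat is at TCP z of about 0.104. I ease up 1 mm and slide the tongue under the lip.

```bash
python3 -m jog '[[[0,0,-0.0012],0],[[-0.003,0,-0.0012],0],[[-0.006,0,-0.0012],0],[[-0.009,0,-0.0012],0],[[-0.012,0,-0.0012],0],[[-0.015,0,-0.0012],0],[[-0.015,0,-0.0012],0]]'; python3 -c "
from h import *
snap('wrist','w17');snap('scene','s17')
plate('w17')
v=V('s17');g=np.clip(v.im.astype(float)*2.,0,255).astype(np.uint8)
cv2.imwrite('pics/c17.png',cv2.resize(g[140:260,215:335],None,fx=5,fy=5,interpolation=0)[:,:,::-1])
"
```

```text
t: 16.4
eef_pos: [0.5808, 0.0215, 0.1044]
ee_rot: [-0.0, 1.0, -0.027, -0.005]
wrist_force: [0.8, -0.9, -3.8]
gripper_width: 0.69
w17 n 23681 slope(rad, + = far end up) 0.386 roll 0.001; slab top at tool x=0: z=0.0095 x max [0.0724 0.0729] y [-0.0578  0.057 ]
```

View pics/c17.png

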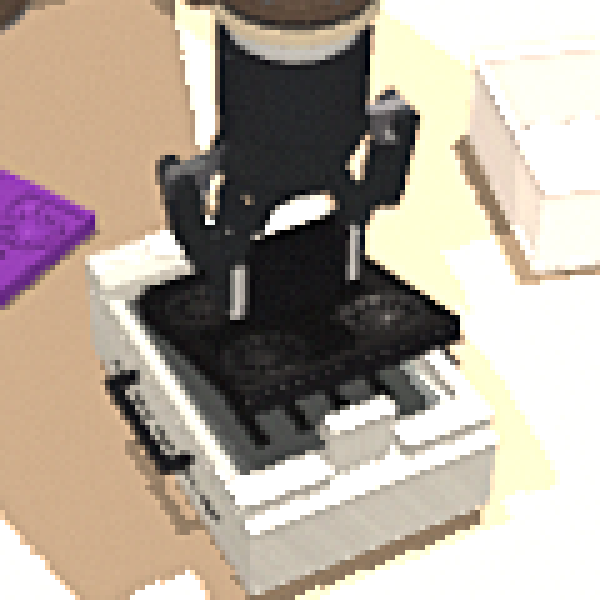

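```bash
python3 -m jog '[[[-0.002,0,0.0005],0],[[-0.004,0,0.0005],0],[[-0.004,0,0.0005],0]]';python3 -m jog '[[[-0.0015,0,0],0],[[-0.003,0,0],0],[[-0.003,0,0],0]]';python3 -m jog '[[[-0.0015,0,0],0],[[-0.002,0,0],0],[[-0.002,0,0],0]]'
```

```text
t: 16.75
eef_pos: [0.5774, 0.0217, 0.1042]
ee_rot: [0.0, 1.0, -0.027, -0.005]
wrist_force: [-0.4, 0.7, -2.7]
gripper_width: 0.689
t: 17.0
eef_pos: [0.574, 0.0219, 0.1042]
ee_rot: [0.0, 1.0, -0.026, -0.005]
wrist_force: [-1.3, -0.1, -3.0]
gripper_width: 0.688
t: 17.25
eef_pos: [0.5724, 0.022, 0.1044]
ee_rot: [0.0, 1.0, -0.027, -0.004]
wrist_force: [3.0, -0.3, -2.6]
gripper_width: 0.687
```

The tongue has reached the back wall: a 3 N push at TCP x = 0.572, which agrees with the bed estimate of 0.587. With a light grip, I lower the far end onto the catch while following the arc.

```bash
python3 -m jog '[[[0,0,0],0],[[0,0,0],0],[[0.001,0,0.002],0],[[0.002,0,0.004],0],[[0.003,0,0.006],0],[[0.003,0,0.006],0]]' - 20; python3 -m jog '[[[0.001,0,0.002],0],[[0.002,0,0.004],0],[[0.003,0,0.005],0],[[0.003,0,0.005],0]]'; python3 -c "
from h import *
snap('wrist','w18');snap('scene','s18')
plate('w18')
v=V('s18');g=np.clip(v.im.astype(float)*2.,0,255).astype(np.uint8)
cv2.imwrite('pics/c18.png',cv2.resize(g[140:260,215:335],None,fx=5,fy=5,interpolation=0)[:,:,::-1])
"
```

```text
t: 17.75
eef_pos: [0.5766, 0.0217, 0.0991]
ee_rot: [0.0, 1.0, -0.027, -0.003]
wrist_force: [3.8, 1.3, 6.2]
gripper_width: 0.692
t: 18.08
eef_pos: [0.58, 0.0216, 0.0946]
ee_rot: [0.0, 1.0, -0.027, -0.003]
wrist_force: [2.0, -0.3, 7.4]
gripper_width: 0.693
w18 n 22215 slope(rad, + = far end up) 0.268 roll 0.000; slab top at tool x=0: z=0.0078 x max [0.0709 0.0715] y [-0.0577  0.057 ]
```

View pics/c18.png

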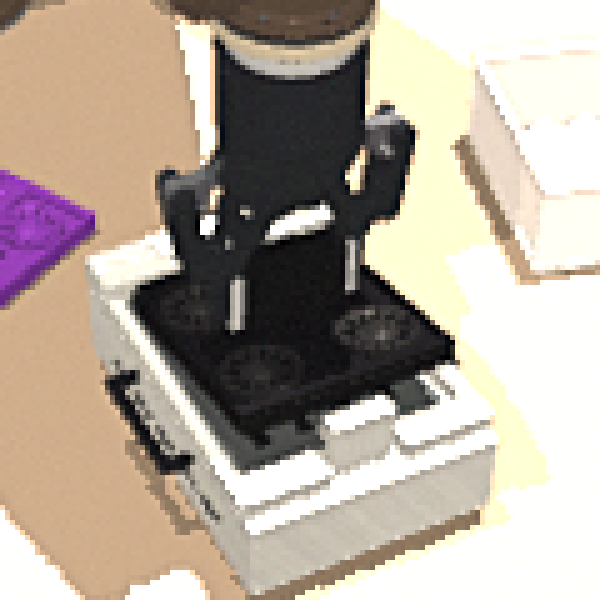

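```bash
python3 -m jog '[[[0,0,0.002],0],[[0.001,0,0.004],0],[[0.001,0,0.004],0]]'; python3 -c "
from h import *
snap('wrist','w19')
plate('w19')"
```

```text
t: 18.43
eef_pos: [0.5822, 0.0214, 0.0914]
ee_rot: [0.0, 1.0, -0.027, -0.001]
wrist_force: [4.8, 0.3, 5.7]
gripper_width: 0.694
w19 n 21698 slope(rad, + = far end up) 0.227 roll -0.000; slab top at tool x=0: z=0.0073 x max [0.0702 0.0708] y [-0.0577  0.0569]
```

```bash
python3 -m jog '[[[0,0,0],0],[[0,0,0],0],[[0,0,0],0],[[0,0,0],0],[[0,0,0],0]]' 100; python3 -m jog '[[[0,0,-0.02],0],[[0,0,-0.05],0],[[0,0,-0.08],0],[[0,0,-0.08],0]]' ;  python3 -c "
from h import *
snap('wrist','w20');snap('scene','s20')
v=V('s20');g=np.clip(v.im.astype(float)*2.,0,255).astype(np.uint8)
cv2.imwrite('pics/c20.png',cv2.resize(g[140:260,215:335],None,fx=5,fy=5,interpolation=0)[:,:,::-1])
"
```

```text
t: 18.9
eef_pos: [0.5819, 0.0215, 0.0913]
ee_rot: [0.0, 1.0, -0.027, -0.001]
wrist_force: [-0.1, 0.1, 0.0]
gripper_width: 1.0
t: 19.23
eef_pos: [0.584, 0.0214, 0.1763]
ee_rot: [0.0, 1.0, -0.026, 0.002]
wrist_force: [0.1, -1.3, 0.5]
gripper_width: 0.998
```

View pics/c20.png

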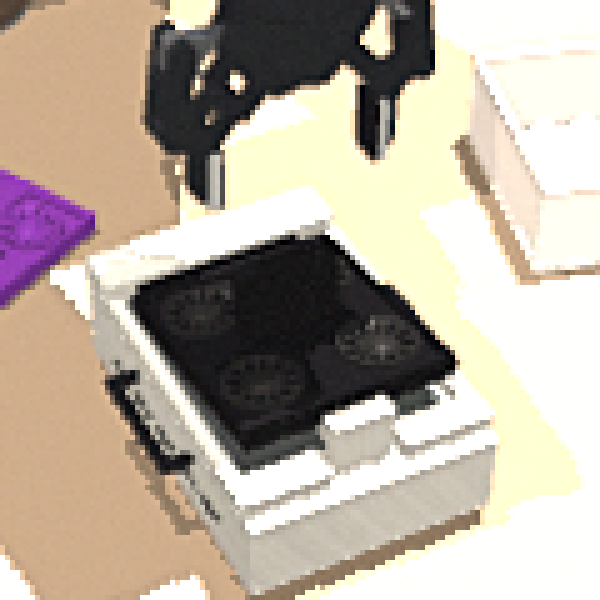

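View pics/w20.png

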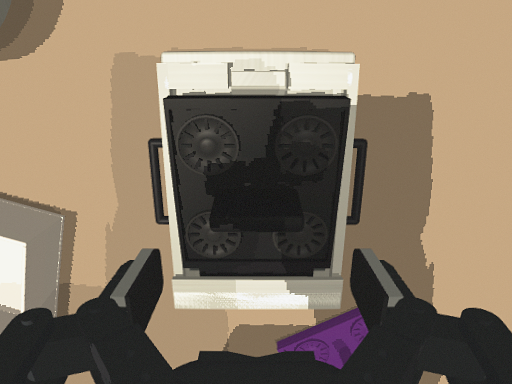

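The plate leans on the catch with its tongue under the lip: wrist view far edge at row 97, tongue end hidden under the lip at row ~275. Next I shut the fingers and press on the thumb pad, after checking its position from the far edge.

```bash
python3 -c "
from h import *
v=V('w20')
for z in(.090,.095):
    P=v.onz([(164,97),(351,97)],z); print(P, P.mean(0), np.linalg.norm(P[0]-P[1]))
C=v.cloud(); 
for row in (105,115,125,135,145,155,165): print(row, C[row,254:262].mean(0).round(4))
go(.632,.0195,.115,-3)
"
```

```text
[[ 0.6563982   0.0786759   0.09      ]
 [ 0.6496262  -0.04755526  0.09      ]] [0.6530122  0.01556032 0.09      ] 0.12641268582352314
[[ 0.65652824  0.07730241  0.095     ]
 [ 0.64990403 -0.04617392  0.095     ]] [0.65321614 0.01556424 0.095     ] 0.12365388805974249
105 [0.6478 0.0159 0.0955]
115 [0.6412 0.0162 0.0951]
125 [0.6344 0.0165 0.094 ]
135 [0.6275 0.0169 0.093 ]
145 [0.6205 0.0173 0.0922]
155 [0.6131 0.0177 0.0907]
165 [0.6118 0.018  0.1146]
tcp [0.5823 0.0214 0.1721] toolx yaw -3.04 tilt [-9.e-04 -3.e-04 -1.e+00] delta mm [49.7 -0.7 57.1] spin -0.04
```

```bash
python3 -m jog '[[[0.025,0,0],0],[[0.047,0,0],0],[[0.047,0,0],0],[[0.047,0,0.02],0],[[0.047,0,0.045],0],[[0.047,0,0.062],0],[[0.047,0,0.067],0],[[0.047,0,0.067],0]]' 0; python3 -m jog '[[[0,0,0],0],[[0,0,0.002],0],[[0,0,0.004],0],[[0,0,0.004],0]]'; python3 -c "
from h import *
snap('scene','s21')
go(.629,.0185,.09,-3)
v=V('s21');g=np.clip(v.im.astype(float)*2.,0,255).astype(np.uint8)
cv2.imwrite('pics/c21.png',cv2.resize(g[140:260,215:335],None,fx=5,fy=5,interpolation=0)[:,:,::-1])
"
```

```text
t: 20.0
eef_pos: [0.628, 0.019, 0.1029]
ee_rot: [0.0, 1.0, -0.027, -0.003]
wrist_force: [0.2, 0.9, -0.1]
gripper_width: 0.002
t: 20.33
eef_pos: [0.6281, 0.019, 0.0993]
ee_rot: [0.0, 1.0, -0.027, -0.002]
wrist_force: [-1.0, 0.0, 0.2]
gripper_width: 0.002
tcp [0.628  0.019  0.0993] toolx yaw -3.04 tilt [-0.0045 -0.     -1.    ] delta mm [1.  0.5 9.3] spin -0.04
```

View pics/c21.png

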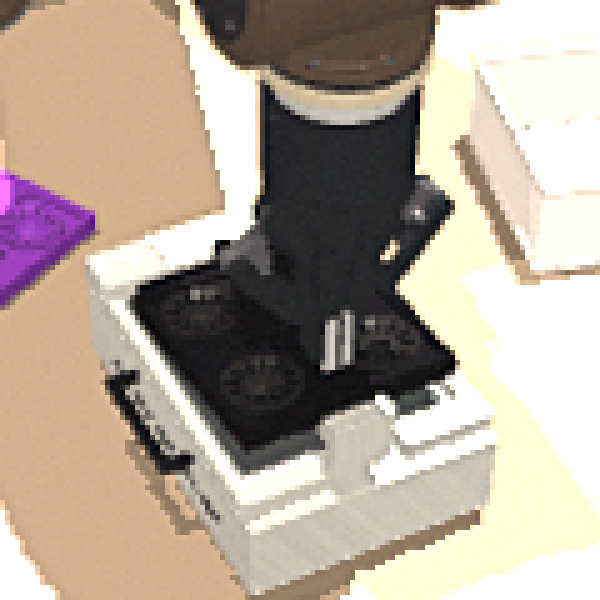

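The shut fingers stand over the pad between the two far moulds. I press.

```bash
python3 -m jog '[[[0.001,0,0.003],0],[[0.001,0,0.006],0],[[0.001,0,0.008],0],[[0.001,0,0.008],0]]'; python3 -m jog '[[[0,0,0.002],0],[[0,0,0.004],0],[[0,0,0.004],0]]';python3 -m jog '[[[0,0,0.002],0],[[0,0,0.004],0],[[0,0,0.004],0]]'
```

```text
t: 20.72
eef_pos: [0.6298, 0.0189, 0.0916]
ee_rot: [0.0, 1.0, -0.027, -0.001]
wrist_force: [1.9, -0.1, 1.9]
gripper_width: -0.002
t: 20.97
eef_pos: [0.6294, 0.0189, 0.087]
ee_rot: [0.0, 1.0, -0.027, -0.002]
wrist_force: [-0.4, 0.8, 0.3]
gripper_width: 0.005
t: 21.22
eef_pos: [0.6292, 0.0189, 0.0825]
ee_rot: [0.0, 1.0, -0.027, -0.002]
wrist_force: [0.3, 0.7, 0.7]
gripper_width: -0.002
```

```bash
python3 -m jog '[[[0,0,0.002],0],[[0,0,0.004],0],[[0,0,0.004],0]]';python3 -m jog '[[[0,0,0.002],0],[[0,0,0.003],0],[[0,0,0.003],0]]';python3 -m jog '[[[0,0,0.002],0],[[0,0,0.003],0],[[0,0,0.003],0]]'; python3 -c "
from h import *
snap('scene','s22')
v=V('s22');g=np.clip(v.im.astype(float)*2.,0,255).astype(np.uint8)
cv2.imwrite('pics/c22.png',cv2.resize(g[140:260,215:335],None,fx=5,fy=5,interpolation=0)[:,:,::-1])
"
```

```text
t: 21.47
eef_pos: [0.6291, 0.0189, 0.078]
ee_rot: [0.0, 1.0, -0.027, -0.002]
wrist_force: [0.2, -0.5, 0.2]
gripper_width: 0.0
t: 21.72
eef_pos: [0.6288, 0.0189, 0.0746]
ee_rot: [0.0, 1.0, -0.027, -0.003]
wrist_force: [-0.5, 0.5, 0.6]
gripper_width: -0.0
t: 21.97
eef_pos: [0.6289, 0.019, 0.074]
ee_rot: [0.0, 1.0, -0.027, -0.002]
wrist_force: [-7.1, 0.1, 24.2]
gripper_width: 0.001
```

View pics/c22.png

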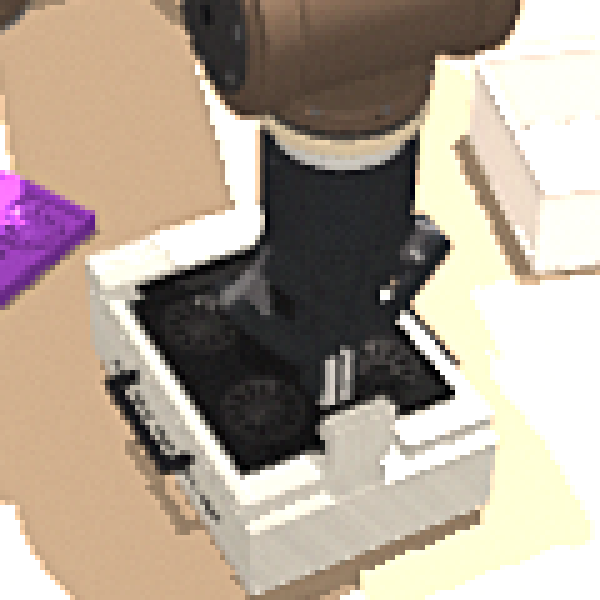

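At TCP z = 0.074 the force rises to 24 N, which is the home height of the pad, and the plate looks flat. I back off and verify.

```bash
python3 -m jog '[[[0,0,-0.01],0],[[0,0,-0.04],0],[[0,0,-0.08],0],[[-0.02,0,-0.1],0],[[-0.045,0,-0.105],0],[[-0.045,0,-0.105],0],[[-0.045,0,-0.105],0]]';  python3 - <<'E'
from h import *
np.set_printoptions(precision=4,suppress=True)
snap('wrist','w23');snap('scene','s23')
v=V('s23');g=np.clip(v.im.astype(float)*2.,0,255).astype(np.uint8)
cv2.imwrite('pics/c23.png',cv2.resize(g[140:260,215:335],None,fx=5,fy=5,interpolation=0)[:,:,::-1])
v=V('w23');C=v.cloud();a=np.radians(-3);D=C[:,:,:2]-[.587,.022];px=D@[np.cos(a),np.sin(a)];py=D@[-np.sin(a),np.cos(a)]
ok=(v.d>.05)&(C[:,:,2]>.05)&(C[:,:,2]<.11)
for lo,hi in((-.08,-.07),(-.065,-.02),(.012,.025),(.028,.045),(.045,.062),(.063,.069)):
    for y0,y1 in((-.055,-.015),(-.01,.01),(.015,.055)):
        m=ok&(px>lo)&(px<hi)&(py>y0)&(py<y1)&(v.im.max(2)<110); print((lo,hi,y0,y1),m.sum(),'z med mm',round(float(np.median(C[m][:,2]))*1000,1) if m.sum() else None)
# catch top
m=(C[:,:,2]>.084)&(C[:,:,2]<.1)&(px>.05)&(v.im.max(2)>110); print('catch',m.sum(),px[m].min(),np.median(px[m]),px[m].max())
v0=V('w20');C0=v0.cloud();D=C0[:,:,:2]-[.587,.022];px0=D@[np.cos(a),np.sin(a)];m=(C0[:,:,2]>.084)&(C0[:,:,2]<.1)&(px0>.05)&(v0.im.max(2)>110); print('catch before',m.sum(),px0[m].min(),np.median(px0[m]),px0[m].max())
E
```

```text
t: 22.6
eef_pos: [0.584, 0.0214, 0.18]
ee_rot: [0.0, 1.0, -0.026, -0.001]
wrist_force: [0.4, -0.9, -0.1]
gripper_width: 0.005
(-0.08, -0.07, -0.055, -0.015) 129 z med mm 67.0
(-0.08, -0.07, -0.01, 0.01) 0 z med mm None
(-0.08, -0.07, 0.015, 0.055) 142 z med mm 66.9
(-0.065, -0.02, -0.055, -0.015) 2053 z med mm 71.8
(-0.065, -0.02, -0.01, 0.01) 595 z med mm 69.9
(-0.065, -0.02, 0.015, 0.055) 2138 z med mm 71.7
(0.012, 0.025, -0.055, -0.015) 820 z med mm 71.1
(0.012, 0.025, -0.01, 0.01) 431 z med mm 69.9
(0.012, 0.025, 0.015, 0.055) 807 z med mm 71.4
(0.028, 0.045, -0.055, -0.015) 1173 z med mm 71.8
(0.028, 0.045, -0.01, 0.01) 577 z med mm 73.8
(0.028, 0.045, 0.015, 0.055) 1149 z med mm 71.9
(0.045, 0.062, -0.055, -0.015) 1203 z med mm 70.6
(0.045, 0.062, -0.01, 0.01) 604 z med mm 73.8
(0.045, 0.062, 0.015, 0.055) 1206 z med mm 70.8
(0.063, 0.069, -0.055, -0.015) 361 z med mm 73.8
(0.063, 0.069, -0.01, 0.01) 56 z med mm 73.8
(0.063, 0.069, 0.015, 0.055) 453 z med mm 73.8
catch 1196 0.06754741330462548 0.07565417647336334 0.08279232702285234
catch before 1245 0.050719627407121715 0.07565058217454262 0.08270539309078688
```

View pics/c23.png

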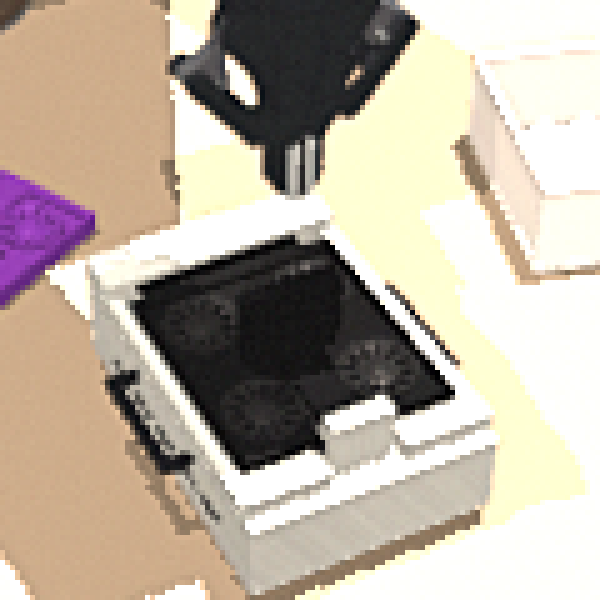

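View pics/w23.png

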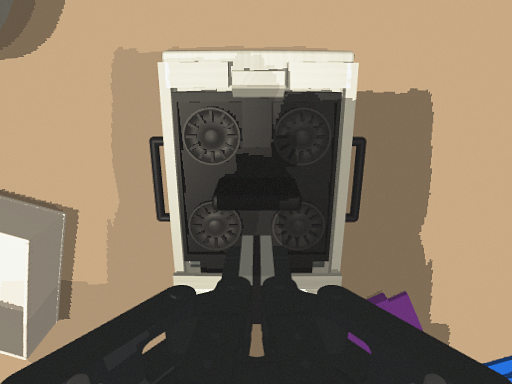

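```bash
python3 - <<'E'
from h import *
a,b=V('s0').im.astype(int),V('s23').im.astype(int)
for n,(x0,x1,y0,y1) in dict(tub=(312,356,148,196),bowl=(362,416,202,248),jar=(192,222,285,330)).items(): print(n,np.abs(a-b)[y0:y1,x0:x1].max(2).mean().round(1))
s=r.read_state();print(s['t'],s['wrist_force'],np.abs(s['qd']).max())
hand_in()
E
```

```text
tub 5.0
bowl 4.3
jar 4.7
22.7 [ 0.69053785  0.19819312 -0.67731159] 0.016066331672062964
the job is handed in; nothing more can be done
```

The black plate is back in the baker, tongue under the lip and lying flat under the catch. I handed it in at about 22.7 s of the 48 s allowed.

**What I did:**
- **Grip and tilt:** I gripped the plate's bar across its width and tilted the plate to about 0.3 rad by lowering its far end on the baker's lip.
- **Hook:** I slid the tongue along the seat under the lip until it met the back wall.
- **Press:** I rested the far end on the catch, let go, and pressed the thumb pad with the fingers shut.

**Last checks:**
- **Height:** the pad and the far edge both measured 73.8 mm above the counter, against an expected 74 mm, so the plate is flat and home.
- **Press force:** it rose to 24 N exactly at home height. On the way down it read under 2 N after each step, so I never saw the snap in the force readings.
- **Catch:** it is back at its rest position, and in the wrist picture its nose lies over the plate's edge.
- **Surroundings:** the tub, bowl and jar differ from the first picture only by noise. The gripper is clear, with no load on the wrist.

**What disagreed:**
- **First tilt:** raised moulds on the plate's top made the wrist camera read about 0.08 rad too steep. The first tilt was really only about 0.2 rad, so I went back to the lip and tilted further before hooking.
- **Sideways position:** the top and wrist cameras differed by about 4 mm at the first grasp. I used the mean there, and lined the plate up with the baker within the wrist picture alone.

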